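# Close and pin the sample pot

### The job

Close the sample pot: set the blue lid down on its rim, without dropping it, so that it sits fully home and level with its ear over the pot's ear. Then lock it by putting the orange-headed steel pin all the way down through both ears. Leave everything else on the bench as it stands.

Things in the scene. Friction and masses are not known exactly. Their poses are not given: they have to be found in the camera images.
- pot: open aluminium pot, 112 outer, 102 inner dia, fixed on a 150 x 150 x 12 wooden board, rim 100 above the table. Black caps lie inside (tops at 52). A flat ear, 32 wide, 8 thick, sticks out at the rim along its +x to 94 from the axis, with a vertical 12 dia through hole. Origin on the table under the pot's axis, z up
- pot_rim (a point): centre of the pot's mouth at rim height (100 above the table); axes as the pot's
- pot_hole (a point): centre of the upper mouth of the pot ear's hole, 78 from the pot axis along its +x, 98 above the table (2 below the rim); axes as the pot's
- lid: loose blue lid, 0.25 kg: 120 dia, 6 thick disc over a 97 dia, 12 deep chamfered spigot that enters the pot's mouth (home: origin 12 below the rim). Ear 32 wide, 6 thick, 12 dia through hole, along its +x to 94 from the axis. On top a steel U handle: bar 58 (x) x 12 (y) x 16, 32 to 48 above the origin, posts at x = +-24. Starts resting on its spigot. Origin: centre of the spigot's underside, z up
- lid_grip (a point): middle of the handle's bar, 40 above the lid's origin; grip across the bar (along the lid's y), 12 wide
- lid_hole (a point): centre of the lower mouth of the lid ear's hole, 78 from the lid axis along its +x, level with the disc's underside (12 above the lid's origin); the ear's top is 6 higher
- pin: loose locking pin, 78 long, 50 g, upright: steel shank 8 dia x 45 with tapered tip, orange collar 22 dia x 5, orange round grip 16 dia x 28 above. Starts in one of the holder's holes, collar on the block. When home the collar rests on the lid's ear, the tip 37 below pot_hole. Origin: centre of the tip, z up along the pin
- pin_grip (a point): on the pin's axis in its orange grip, 70 above the tip
- holder: wooden block 55 (x) x 120 (y) x 50 high, fixed, with two 11 dia holes from the top at y = -30 and +30, holding the pin and the gauge in either order. Origin under its centre
- gauge: plug gauge of the pin's shape and size but white grip and brass shank, in the holder's other hole; a bystander. Origin at its tip
- cap_a: black plastic cap standing on the table, 28 dia x 36 high, a bystander; origin under its centre
- cap_b: black plastic cap standing on the table, 28 dia x 36 high, a bystander; origin under its centre
- cap_c: black plastic cap standing on the table, 28 dia x 36 high, a bystander; origin under its centre
- dish: white ceramic bowl, 70 dia x 35 high, a bystander; origin under its centre
- brush: hand brush with a wooden handle lying across the table beyond the pot, about 200 long and 20 high, a bystander; origin under its middle

How it is judged:
On the way, in this order (a step that is already met when the one before it is completed fails the run):
1. the lid sits on the pot's rim, home and level (z of lid in the frame of pot_rim between -0.0145 and -0.0095 m and horizontal distance between lid and pot_rim below 0.006 m and angle between lid's own z axis and vertical below 0.035 rad), for 0.2 s.
2. the pin is home through both ears of the closed pot (all of step 1 and horizontal distance between each of lid_hole, pin and pot_hole below 0.007 m and z of pin in the frame of pot_hole between -0.042 and -0.033 m and angle between pin's own z axis and vertical below 0.12 rad), for 0.2 s.
At the end, for the whole second after the job is handed in: Lid at rest on the rim: origin 9.5 to 14.5 mm below rim height, within 6 mm of centre, tilt under 0.035 rad, its hole within 7 mm of the pot's. Pin at rest through both ears: tip 33 to 42 mm below the pot hole's mouth, within 7 mm of its axis, tilt under 0.12 rad (all of step 2 and linear speed of each of lid, pin below 0.02 m/s and angular speed of each of lid, pin below 0.2 rad/s); the robot touches nothing.
It fails at once if the lid is dropped: it moves faster than 0.6 m/s while no finger touches it (linear speed of lid above 0.6 m/s and contact force between lid and the fingers below 0.05 N).
It fails at once if a bystander (cap, dish, brush or gauge) is moved by more than 20 mm (distance of any of cap_a, cap_b, cap_c, dish, brush, gauge from where it was at the start of the episode above 0.02 m).
It fails at once if a standing cap or the dish is tipped over (angle between any of cap_a, cap_b, cap_c, dish's own z axis and vertical above 0.5 rad).
It also fails if it takes over 62 s, if anything falls off the work surface, if the arm or the gripper's body presses on something with over 40 N, if the wrist force passes 120 N, or if a joint passes its speed limit or range.

### The arm

A 6-joint arm with a two-finger parallel gripper is mounted at the origin on the work surface. World frame = base frame: x ahead of the robot, y to its left, z up, the work surface at z = 0. Lengths are in m, angles in rad, forces in N, time in s.
With the tool pointing down it reaches from about 0.275 to 0.975 m from the base axis. Payload 8.4 kg.
Tool frame: the origin (TCP) lies at the very end of the fingers, on their centre line; the grasp point (between the pads) lies 19 mm behind it; y points along the fingers, x is the direction in which the jaws open and shut, and the axes are right-handed (so a half turn about y gives the same grasp; the last joint's range is limited). The gripper opens to 92 mm and grips with 3 to 60 N. Pads are 20 mm wide; open, the fingers measure 128 mm over their backs; the gripper's body (75 mm by 189 mm) begins 69 mm behind the grasp point.
Start: joints at [-1.129, 0.353, 1.633, -0, 1.155, -0.002], TCP at [0.268, -0.564, 0.215] pointing down, gripper open.
Joint ranges: [-2.63, 2.63], [-0.92, 2.1], [0.06, 2.66], [-1.3, 4.44], [0, 2.69], [-3.02, 3.02]. Speed limits (rad/s): [2.22, 2.22, 2.79, 3.14, 3.14, 3.14].

### API

Orientations are given as [roll, pitch, yaw] about the fixed x, y, z axes, in that order (R = Rz(yaw) Ry(pitch) Rx(roll)).
In Python, from plant import env, capture, job_done, nets gives the robot as it stands. The module is installed in compiled form; this text tells all that it offers.
- The arm moves only by the tool move_arm, never from a script. Its argument "motion" is text: rows parted by semicolons, each of 4 numbers parted by spaces: the shift along the world's x, y, z in mm, then the turn about the world's z in rad. A call has 1 to 12 rows; each row is the pose to reach, as a shift and turn from the pose measured when the call began; what a row does not reach only later rows make up. A row lasts 1/12 s, in which the tool goes at most 41.7 mm and 7.16 degrees, less where a joint would pass 70% of its speed; a pose out of reach is approached as far as the arm can. A call with a gripper value outside its range is refused whole. "hand" is the closure, from -1 (fully open) to 1 (shut), so that 0 is half open, set as the call begins (left out, the last holds). The fingers move at their own pace and stop on an object; "squeeze" is the grip in N (left out, the last holds). Time passes only in rows, so rows that repeat a pose let the fingers close. It gives the time, the measured TCP pose, the force and the opening at its end, in the units of the state.
- env.get_obs(): the state, without advancing time (a new reading comes with each control period).
- capture(name): name is "side" or "top" or "wrist"; returns a dict with "frame" (384x512x3 uint8, blue, green, red), "intrinsics" (3x3 intrinsics, pixels), "rvec" (rotation vector, rad) and "tvec" (3), from world to camera coordinates, as OpenCV has them. Camera axes: x right, y down, z forward; pixel columns grow to the right and rows downward; lengths in m; the calibration is good to about 2 mm. A picture is of the moment at which its call begins. There is no depth.
- job_done(): hands the job in, once; it reports no verdict.
Trained networks look in the newest picture that a camera, given by its name, has taken for a name from the list of things; names that differ only in an ending like _2 or _b are one class to them, and where a whole thing is asked for, a point or a joint stands for the part that bears it (a point fixed in the world has none). Each returns a list of dicts, best first, with "confidence" (0 to 1); they miss things now and then, are a little off and sometimes report something else, mostly with a low value. They report only what shows in the picture. A call takes as long as a camera call.
- nets.silhouettes(camera, query): "region" (384x512 bool, what is visible of it) and "extent" ([left, top, width, height] in pixels, round what is visible of it).
The state is a dict: "time": time; "joints": joint angles; "dq": joint speeds; "tau": joint torques, N m; "tcp_pos": TCP position; "tool_rot": TCP orientation; "force": force on the tool from outside, world axes, zero at the start; "torque": the same for the moment, N m; "finger_gap": finger opening in m.
Only numpy, scipy, OpenCV 4.12 (cv2) and the standard library are available. Lean on these libraries where they do the work, as an engineer would, in place of code of your own. Each camera call takes 0.05 s, during which the arm holds its last target. There are 200 camera calls.

## Working session

There is one attempt and no reset: what is moved stays moved. The work goes in short steps, Python scripts to look and compute and a tool call to move; the robot and the scene stay as the last step left them, time stands still between calls to the robot, and variables do not carry over. Pictures are saved under pics/ and viewed, about 8 in all and at most 12, crops included, and the job is handed in when it is done.

Besides the shell and the picture viewer there is one more tool, called after "Request:" as name(argument=value, ...), one argument or row to a line, values as JSON. move_arm: Moves the arm, as the interface text tells. Its arguments: {"type":"object","properties":{"motion":{"type":"string"},"hand":{"type":"number"},"squeeze":{"type":"number"}},"required":["motion"]}

```bash
mkdir -p pics; cat > h.py <<'E'
import numpy as np, cv2
from plant import env, capture, job_done, nets
def cam(n):
    c=capture(n); R=cv2.Rodrigues(np.array(c['rvec'],float))[0]; c['R']=R; c['C']=-R.T@np.array(c['tvec'],float).ravel(); return c
def proj(c,P):
    return cv2.projectPoints(np.atleast_2d(np.array(P,float)),np.array(c['rvec'],float),np.array(c['tvec'],float),np.array(c['intrinsics'],float),None)[0].reshape(-1,2)
def onz(c,uv,z):
    d=c['R'].T@np.linalg.inv(c['intrinsics'])@np.array([uv[0],uv[1],1.]); return c['C']+d*(z-c['C'][2])/d[2]
E
python3 - <<'E'
from h import *
print(env.get_obs())
ims=[]
for n in ['top','side']:
    c=cam(n); ims.append(c['frame']); cv2.imwrite(f'pics/{n}0.png',c['frame']); print(n,c['C'],c['R'].round(3).tolist(),c['intrinsics'])
    for q in ['pot','lid','pin','holder','gauge','cap_a','dish','brush']:
        for r in nets.silhouettes(n,q)[:4]:
            m=r['region']; ys,xs=np.nonzero(m); print(n,q,round(r['confidence'],2),r['extent'],(xs.mean().round(1),ys.mean().round(1)),onz(c,(xs.mean(),ys.mean()),0.0).round(3) if len(xs) else '')
E
```

```text
{'time': 0.0, 'joints': array([-1.12940568e+00,  3.53652879e-01,  1.63407686e+00,  1.14254030e-05,
        1.15519181e+00, -2.39621117e-03]), 'dq': array([-7.98242450e-04, -3.11181458e-04, -1.14103305e-03, -3.36959103e-05,
       -4.08052859e-04,  1.10956956e-03]), 'tau': array([ 4.39769690e-03, -5.93837643e+01, -3.34210002e+01,  7.01720011e-02,
        2.35142926e-02, -1.18066187e-04]), 'tcp_pos': array([ 0.2681599 , -0.56403754,  0.21388524]), 'tool_rot': array([-1.57078270e+00,  1.32887235e-03, -1.12701408e+00]), 'force': array([-0.55875144,  0.8524847 ,  0.33290593]), 'torque': array([ 0.03205382,  0.05160178, -0.02689455]), 'finger_gap': 0.09229776770251827}
top [ 0.44609565 -0.00962129  1.09944976] [[-0.016, -1.0, -0.011], [-0.995, 0.017, -0.096], [0.096, 0.01, -0.995]] [[435.25105694   0.         260.89331935]
 [  0.         435.25105694 188.59894471]
 [  0.           0.           1.        ]]
top lid 0.58 [335.6, 205.4, 61.1, 54.5] (np.float64(366.6), np.float64(232.0)) [ 0.439 -0.262  0.   ]
top pin 0.55 [138.5, 209.5, 9.2, 7.3] (np.float64(143.5), np.float64(213.8)) [0.493 
[... 1494 characters left out ...]
90.5, 279.4, 10.3, 17.0] (np.float64(193.9), np.float64(288.6)) [0.567 0.29  0.   ]
side cap_a 0.66 [187.2, 230.9, 10.0, 12.4] (np.float64(190.0), np.float64(237.6)) [0.686 0.148 0.   ]
side cap_a 0.54 [327.2, 199.2, 7.8, 12.9] (np.float64(331.1), np.float64(204.4)) [ 0.417 -0.176 -0.   ]
side cap_a 0.5 [180.6, 275.8, 57.1, 46.5] (np.float64(208.7), np.float64(297.4)) [0.52  0.295 0.   ]
side dish 0.84 [160.0, 243.5, 28.5, 25.6] (np.float64(171.6), np.float64(255.8)) [0.684 0.228 0.   ]
side brush 0.7 [185.3, 191.5, 54.9, 29.5] (np.float64(215.2), np.float64(205.3)) [ 0.708 -0.003  0.   ]
side brush 0.18 [237.0, 180.9, 67.5, 63.7] (np.float64(269.9), np.float64(213.8)) [ 0.55  -0.048  0.   ]
```

View pics/top0.png

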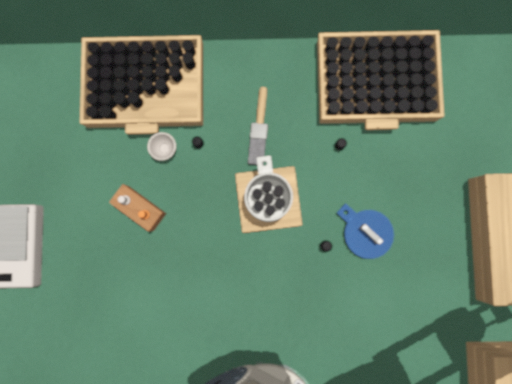

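View pics/side0.png

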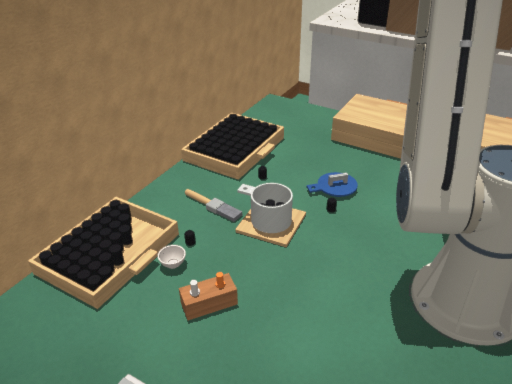

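```bash
cat >> h.py <<'E'
def rect(c,ctr,z,half=0.13,px=0.0005):
    """metric picture of plane z: col -> +y reversed? no: col=+x, row=+y"""
    n=int(2*half/px); s=np.array([[0,0],[n,0],[n,n],[0,n]],np.float32)
    W=np.array([[ctr[0]-half+a*px,ctr[1]-half+b*px,z] for a,b in s])
    H=cv2.getPerspectiveTransform(proj(c,W).astype(np.float32),s)
    return cv2.warpPerspective(c['frame'],H,(n,n),flags=cv2.INTER_CUBIC)
E
python3 - <<'E'
from h import *
for n in ['top','side']:
    c=cam(n)
    L=rect(c,(0.445,-0.255),0.018); hsv=cv2.cvtColor(L,cv2.COLOR_BGR2HSV)
    m=cv2.inRange(hsv,(100,120,60),(125,255,255))
    cn=max(cv2.findContours(m,cv2.RETR_EXTERNAL,cv2.CHAIN_APPROX_NONE)[0],key=cv2.contourArea)
    f=np.zeros_like(m); cv2.drawContours(f,[cn],-1,255,-1)
    D=cv2.distanceTransform(f,cv2.DIST_L2,5); v,u=np.unravel_index(D.argmax(),D.shape)
    P=cn[:,0,:].astype(float); 
    cen=np.array([u,v],float)
    r=np.hypot(*(P-cen).T); far=P[r>80/0.5]; 
    dirn=far.mean(0)-cen
    from scipy.optimize import least_squares
    Q=P[r<62/0.5]
    s=least_squares(lambda p:np.hypot(Q[:,0]-p[0],Q[:,1]-p[1])-p[2],[u,v,120],loss='soft_l1').x
    dirn=far.mean(0)-s[:2]
    print(n,'lid',0.445-0.13+s[0]*.0005,-0.255-0.13+s[1]*.0005,'r',s[2]*.5,'yaw',np.arctan2(dirn[1],dirn[0]),np.hypot(*dirn)*.5,r.max()*.5)
    Pp=rect(c,(0.56,-0.02),0.1)
    if n=='top': A=Pp;B=L
    else: cv2.imwrite('pics/r1.png',cv2.resize(np.hstack([A,Pp]),(800,400)))
E
```

```text
top lid 0.43413932439567515 -0.26197111490043223 r 59.234563254896955 yaw 0.7931125735740299 88.97155648607436 93.46924627919067
side lid 0.4171762484474557 -0.23947494980172737 r 43.13592762231746 yaw -0.2715112863127103 68.8798970025409 104.83916253003932
```

View pics/r1.png

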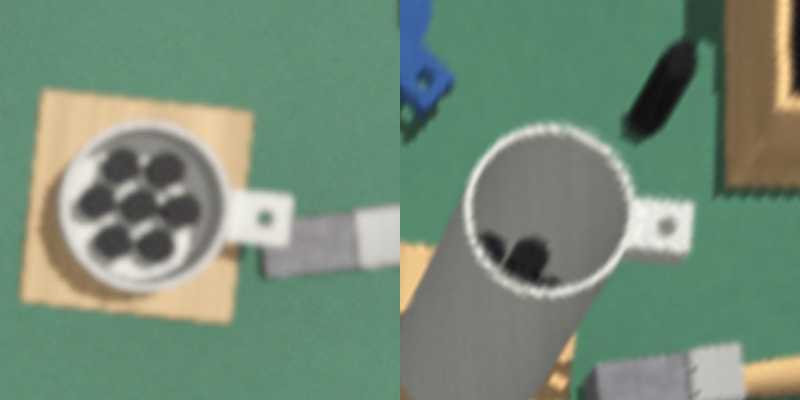

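Request:
move_arm(
  motion="17 30 0 0.03;50 91 0 0.1;83 151 0 0.18;116 211 0 0.25;141 257 0 0.31;157 286 0 0.33;166 302 0 0.349;166 302 0 0.349;166 302 0 0.349",
  hand=-1,
)

```text
time: 1.75
tcp_pos: [0.4358, -0.2589, 0.2148]
tool_rot: [-1.57, 0.0, -0.776]
force: [-0.7, -0.6, 0.2]
finger_gap: 0.0923
```

```bash
python3 - <<'E'
from h import *
o=env.get_obs(); print(o['time'],o['tcp_pos'],o['tool_rot'])
c=cam('wrist'); print(c['C'],c['R'].round(3).tolist(),c['intrinsics'])
cv2.imwrite('pics/w1.png',np.hstack([c['frame'],]))
for q in ['lid','pot']:
  for r in nets.silhouettes('wrist',q)[:2]: print(q,r['confidence'],r['extent'])
E
```

```text
1.75 [ 0.43582032 -0.25885061  0.21482635] [-1.56955723e+00  2.33636966e-05 -7.76403502e-01]
[ 0.48500304 -0.20900271  0.38389054] [[0.713, -0.701, 0.0], [-0.678, -0.69, 0.252], [-0.176, -0.18, -0.968]] [[307.75243409   0.         250.98398637]
 [  0.         307.75243409 193.17915811]
 [  0.           0.           1.        ]]
lid 0.67 [204.0, 93.2, 98.2, 134.9]
pot 0.72 [98.6, 1.1, 111.1, 54.4]
```

View pics/w1.png

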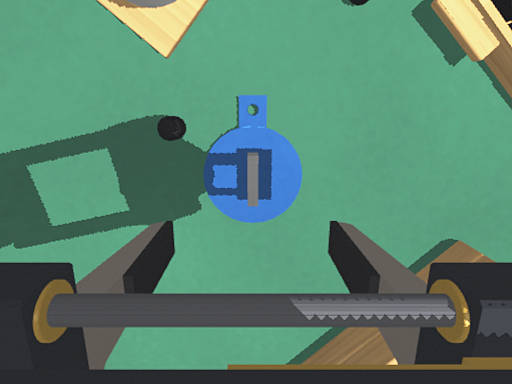

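```bash
cat >> h.py <<'E'
from scipy.optimize import least_squares
def lidfit(c,ctr,z,px=0.0003):
    half=0.12; L=rect(c,ctr,z,half,px); hsv=cv2.cvtColor(L,cv2.COLOR_BGR2HSV)
    m=cv2.inRange(hsv,(98,110,40),(125,255,255))
    cs,h=cv2.findContours(m,cv2.RETR_CCOMP,cv2.CHAIN_APPROX_NONE)
    i=max(range(len(cs)),key=lambda i:cv2.contourArea(cs[i]))
    w=lambda p:np.array([ctr[0]-half,ctr[1]-half])+(np.asarray(p,float)+.5)*px
    P=w(cs[i][:,0]); holes=[(cv2.contourArea(k)*px*px*1e6,w(k[:,0].mean(0))) for k,hh in zip(cs,h[0]) if hh[3]==i and cv2.contourArea(k)*px*px>40e-6]
    p=np.array([*ctr,.06])
    for t in (.03,.01,.005,.003):
        d=np.hypot(P[:,0]-p[0],P[:,1]-p[1])-p[2]; Q=P[abs(d)<t]
        p=least_squares(lambda s:np.hypot(Q[:,0]-s[0],Q[:,1]-s[1])-s[2],p,loss='soft_l1',f_scale=.0005).x
    far=P[np.hypot(P[:,0]-p[0],P[:,1]-p[1])>.07].mean(0)-p[:2]
    print('lid',p.round(4),'ear yaw',np.arctan2(far[1],far[0]).round(3))
    for a,k in holes:
        d=k-p[:2]; print('  hole',a.round(),k.round(4),'r',np.hypot(*d).round(4),'yaw',np.arctan2(d[1],d[0]).round(3))
    return L
E
python3 - <<'E'
from h import *
c=cam('wrist')
lidfit(c,(.434,-.262),.018)
lidfit(cam('top'),(.434,-.262),.018)
L=rect(c,(.434,-.262),.048,.05,.00025); g=cv2.cvtColor(L,cv2.COLOR_BGR2HSV)
m=((g[...,1]<90)&(g[...,2]>80)).astype(np.uint8)
n,l,s,ce=cv2.connectedComponentsWithStats(m)
for i in range(1,n):
  if s[i,4]>2000:
    r=cv2.minAreaRect(np.argwhere(l==i)[:,::-1].astype(np.float32)); print('bar',np.array([.384,-.312])+np.array(r[0])*.00025,np.array(r[1])*.25,r[2])
E
```

```text
lid [ 0.435  -0.2622  0.0597] ear yaw 0.798Traceback (most recent call last):
  File "<stdin>", line 3, in <module>
  File "h.py", line 30, in lidfit
    d=k-p[:2]; print('  hole',a.round(),k.round(4),'r',np.hypot(*d).round(4),'yaw',np.arctan2(d[1],d[0]).round(3))
                              ^^^^^^^
AttributeError: 'float' object has no attribute 'round'
```

Request:
move_arm(
  motion="20 50 20 0;45 90 40 0;65 130 60 0;80 170 65 0;95 205 65 0;95 230 65 0;95 240 65 0;95 240 65 0;95 240 65 0",
)

```text
time: 2.7
tcp_pos: [0.5295, -0.0231, 0.2796]
tool_rot: [-1.572, -0.001, -0.775]
force: [-0.4, -1.0, 0.9]
finger_gap: 0.092
```

```bash
sed -i 's/a.round()/round(a)/' h.py; python3 - <<'E'
from h import *
o=env.get_obs(); print(o['time'],o['tcp_pos'],o['tool_rot'])
c=cam('wrist'); half=.12
L=rect(c,(.525,-.015),.1,half,.0004)
cv2.imwrite('pics/w2.png',np.hstack([c['frame'][:, :],]))
cv2.imwrite('pics/w2r.png',L)
E
```

```text
2.7 [ 0.52952655 -0.02311195  0.27959578] [-1.57177352e+00 -6.19290217e-04 -7.75444969e-01]
```

View pics/w2r.png

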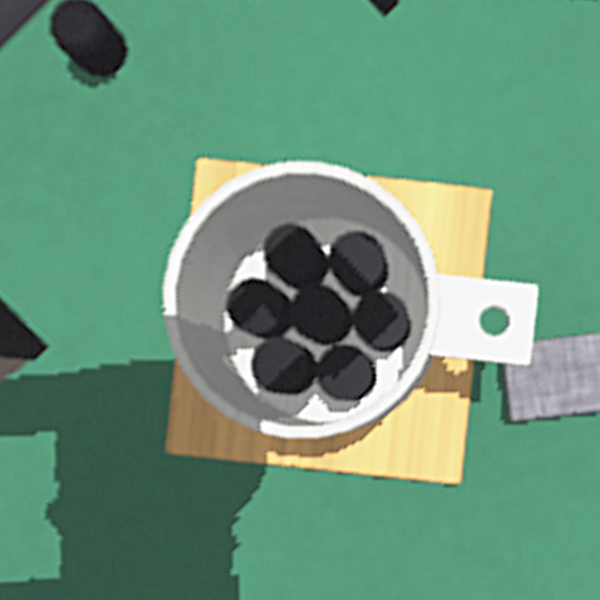

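```bash
python3 - <<'E'
from h import *
c=cam('wrist')
def edge(L,ctr,px,half,r0,z):
    g=cv2.GaussianBlur(L,(5,5),0); hsv=cv2.cvtColor(g,cv2.COLOR_BGR2HSV)
    sat=hsv[...,1].astype(float); p=np.array([*ctr])
    for it in range(3):
        pts=[]
        for a in np.arange(0,2*np.pi,.02):
            if abs((a-.1+np.pi)%(2*np.pi)-np.pi)<.35: continue
            rr=np.arange(r0-.006,r0+.006,.0001)
            uu=((p[0]+rr*np.cos(a)-ctr0[0]+half)/px); vv=((p[1]+rr*np.sin(a)-ctr0[1]+half)/px)
            s=cv2.remap(sat.astype(np.float32),uu.astype(np.float32)[None],vv.astype(np.float32)[None],1)[0]
            d=np.diff(cv2.GaussianBlur(s[None],(1,1),0)[0] if 0 else np.convolve(s,np.ones(9)/9,'same'))[8:-8]
            k=d.argmax(); 
            if d[k]>1: pts.append([p[0]+rr[k+8]*np.cos(a),p[1]+rr[k+8]*np.sin(a)])
        Q=np.array(pts)
        f=least_squares(lambda s:np.hypot(Q[:,0]-s[0],Q[:,1]-s[1])-s[2],[*p,r0],loss='soft_l1',f_scale=.0005).x; p=f[:2]
    return f,len(Q)
ctr0=(.525,-.015);half=.12;px=.0003
L=rect(c,ctr0,.1,half,px)
f,n=edge(L,(.5256,-.0154),px,half,.056,.1); print('pot',f.round(4),n)
L=rect(c,ctr0,.098,half,px); hsv=cv2.cvtColor(L,cv2.COLOR_BGR2HSV)
m=(hsv[...,1]>70).astype(np.uint8)
k,l,s,ce=cv2.connectedComponentsWithStats(m)
for i in range(1,k):
    if 60e-6<s[i,4]*px*px<200e-6:
        w=np.array(ctr0)-half+(ce[i]+.5)*px; d=w-f[:2]; print('hole',w.round(4),s[i,4]*px*px*1e6,np.hypot(*d).round(4),np.arctan2(d[1],d[0]).round(3))
E
```

```text
pot [ 0.5258 -0.0152  0.0558] 279
hole [ 0.6026 -0.0065] 86.39999999999999 0.0773 0.113
```

Request:
move_arm(
  motion="-15 -35 -20 0;-30 -75 -50 0;-50 -115 -80 0;-65 -160 -110 0;-80 -200 -140 0;-90 -230 -165 0;-95 -239 -185 0;-95 -239 -195 0;-95 -239 -200 0;-95 -239 -200 0;-95 -239 -200 0",
  hand=-0.2,
)

```text
time: 3.72
tcp_pos: [0.434, -0.2638, 0.0799]
tool_rot: [-1.572, -0.0, -0.78]
force: [0.7, 0.4, -0.1]
finger_gap: 0.0552
```

```bash
python3 - <<'E'
from h import *
o=env.get_obs(); print(o['time'],o['tcp_pos'],o['tool_rot'])
c=cam('wrist'); lidfit(c,(.435,-.262),.018)
cv2.imwrite('pics/w3.png',c['frame'])
E
```

```text
3.7167 [ 0.43395879 -0.26382599  0.07992428] [-1.57183689e+00 -1.61210796e-04 -7.79684802e-01]
lid [ 0.435  -0.2622  0.0594] ear yaw 0.796
  hole 108 [ 0.489 -0.207] r 0.0772 yaw 0.796
  hole 1044 [ 0.4297 -0.2674] r 0.0073 yaw -2.364
```

View pics/w3.png

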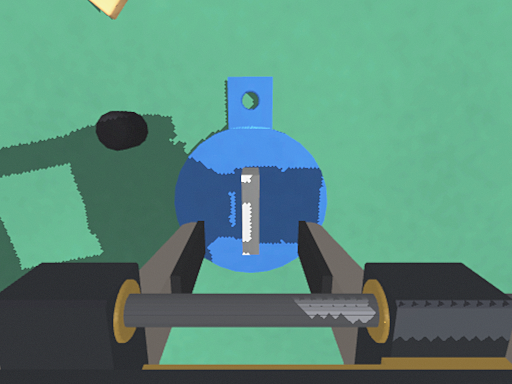

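Request:
move_arm(
  motion="1 1.6 -20 0.005;1 1.6 -40 0.005;1 1.6 -52 0.005;1 1.6 -56 0.005;1 1.6 -56 0.005;1 1.6 -56 0.005",
)

```text
time: 4.27
tcp_pos: [0.4368, -0.262, 0.0258]
tool_rot: [-1.571, -0.003, -0.772]
force: [0.6, -0.4, 0.4]
finger_gap: 0.0549
```

Request:
move_arm(
  motion="0 0 0 0;0 0 0 0;0 0 0 0;0 0 0 0;0 0 0 0;0 0 0 0;0 0 0 0;0 0 0 0",
  hand=1,
  squeeze=40,
)

```text
time: 4.93
tcp_pos: [0.4366, -0.2619, 0.0258]
tool_rot: [-1.571, -0.003, -0.773]
force: [-0.7, 0.6, 2.7]
finger_gap: 0.0117
```

Request:
move_arm(
  motion="0 0 5 0;0 0 15 0;0 0 30 0;0 0 50 0;0 0 75 0;0 0 100 0;0 0 120 0;0 0 130 0;0 0 130 0;0 0 130 0",
)

```text
time: 5.77
tcp_pos: [0.4365, -0.2618, 0.1558]
tool_rot: [-1.571, -0.003, -0.773]
force: [0.1, -0.7, -4.3]
finger_gap: 0.0115
```

```bash
python3 - <<'E'
from h import *
o=env.get_obs(); print(o['time'],o['tcp_pos'],o['tool_rot'],o['force'],o['torque'],o['finger_gap'])
c=cam('wrist'); z=o['tcp_pos'][2]+.019-.043+.018
lidfit(c,o['tcp_pos'][:2],z)
E
```

```text
5.7667 [ 0.43651978 -0.26183062  0.1558461 ] [-1.571075   -0.00337399 -0.77261405] [ 0.06132991 -0.74825483 -4.2962694 ] [0.01297096 0.02009276 0.00617297] 0.011493928342786211
lid [ 0.4364 -0.262   0.0584] ear yaw 0.797
  hole 109 [ 0.4897 -0.2077] r 0.0761 yaw 0.796
```

Request:
move_arm(
  motion="5 12 8 -0.03;15 37 20 -0.1;27 70 25 -0.18;40 107 25 -0.27;52 145 25 -0.37;65 180 25 -0.47;76 210 25 -0.56;84 232 25 -0.64;88 244 25 -0.685;89 247 25 -0.685;89 247 25 -0.685;89 247 25 -0.685",
)

```text
time: 6.82
tcp_pos: [0.5241, -0.015, 0.179]
tool_rot: [-1.574, -0.002, -1.456]
force: [-0.0, -0.9, -3.4]
finger_gap: 0.0116
```

```bash
python3 - <<'E'
from h import *
o=env.get_obs(); print(o['time'],o['tcp_pos'],o['tool_rot'],o['force'],o['torque'],o['finger_gap'])
c=cam('wrist'); t=o['tcp_pos']; z=t[2]-.0258+.018
L=lidfit(c,t[:2],z)
lidfit(cam('top'),t[:2],z)
lidfit(cam('side'),t[:2],z)
cv2.imwrite('pics/w4.png',c['frame'])
s=capture('side')['frame'][130:290,180:380]; cv2.imwrite('pics/s4.png',cv2.resize(s,None,fx=3,fy=3))
E
```

```text
6.8167 [ 0.52414636 -0.01504068  0.17898753] [-1.57351414 -0.00174966 -1.45572157] [-0.01167279 -0.88966462 -3.40247569] [ 0.03257785 -0.0143088  -0.01508841] 0.011630435119885214
lid [ 0.5231 -0.0154  0.0592] ear yaw 0.112
  hole 118 [ 0.6    -0.0068] r 0.0774 yaw 0.112
lid [ 0.5191 -0.0169  0.0538] ear yaw nan
lid [ 0.5236 -0.012   0.0612] ear yaw 0.106
  hole 45 [ 0.6019 -0.0029] r 0.0788 yaw 0.115h.py:27: RuntimeWarning: Mean of empty slice.
  far=P[np.hypot(P[:,0]-p[0],P[:,1]-p[1])>.07].mean(0)-p[:2]
  ret = um.true_divide(
```

View pics/w4.png

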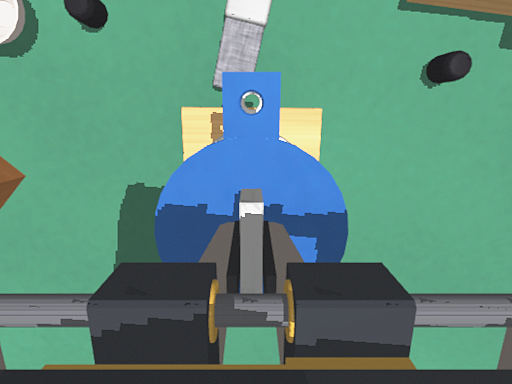

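View pics/s4.png

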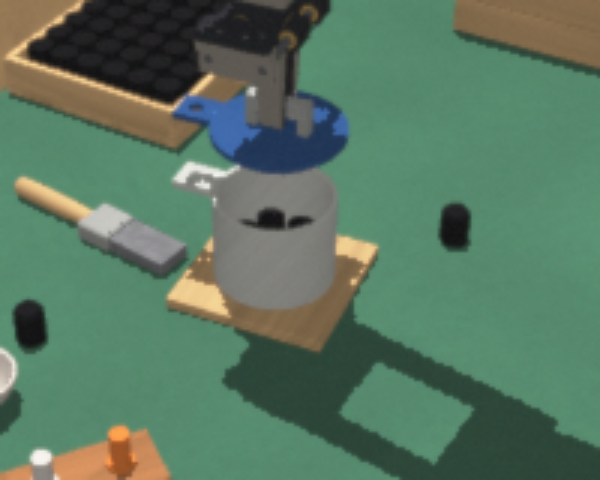

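Request:
move_arm(
  motion="2.9 0 -5 0;2.9 0 -20 0;2.9 0 -35 0;2.9 0 -43 0;2.9 0 -45 0;2.9 0 -45 0;2.9 0 -45 0",
)

```text
time: 7.6
tcp_pos: [0.5279, -0.0156, 0.1352]
tool_rot: [-1.571, -0.002, -1.458]
force: [-0.6, -1.2, -2.1]
finger_gap: 0.0118
```

```bash
python3 - <<'E'
from h import *
o=env.get_obs(); print(o['time'],o['tcp_pos'],o['tool_rot'],o['force'],o['torque'],o['finger_gap'])
c=cam('wrist'); t=o['tcp_pos']; z=t[2]-.0258+.018
L=lidfit(c,t[:2],z)
lidfit(cam('side'),t[:2],z)
E
```

```text
7.6 [ 0.52790008 -0.0156099   0.1352378 ] [-1.5713972  -0.00189257 -1.45837402] [-0.58658722 -1.22482084 -2.11096032] [ 0.04179543  0.05806919 -0.00752915] 0.011751674256874652
lid [ 0.5268 -0.016   0.0592] ear yaw 0.11
  hole 114 [ 0.6037 -0.0076] r 0.0773 yaw 0.11
lid [ 0.5277 -0.0122  0.0608] ear yaw 0.103
```

Request:
move_arm(
  motion="-0.7 0.4 -3 0;-0.7 0.4 -7 0;-0.7 0.4 -10 0;-0.7 0.4 -13 0;-0.7 0.4 -15 0;-0.7 0.4 -15 0;-0.7 0.4 -15 0",
)

```text
time: 8.28
tcp_pos: [0.5273, -0.0151, 0.1204]
tool_rot: [-1.571, -0.002, -1.458]
force: [0.0, -1.6, -3.1]
finger_gap: 0.0116
```

Request:
move_arm(
  motion="0 0 -2 0;0 0 -4 0;0 0 -6 0;0 0 -7 0;0 0 -7 0;0 0 -7 0",
)

```text
time: 8.78
tcp_pos: [0.5273, -0.0151, 0.1138]
tool_rot: [-1.571, -0.002, -1.458]
force: [-3.0, -0.1, 4.5]
finger_gap: 0.0116
```

Request:
move_arm(
  motion="0 0 0 0;0 0 0 0;0 0 0 0;0 0 0 0;0 0 0 0",
  hand=-0.2,
)

```text
time: 9.2
tcp_pos: [0.5274, -0.0151, 0.1137]
tool_rot: [-1.571, -0.002, -1.458]
force: [0.5, 0.2, 0.5]
finger_gap: 0.0428
```

Request:
move_arm(
  motion="0 0 10 0;0 0 35 0;0 0 70 0;0 0 105 0;0 0 130 0;0 0 140 0;0 0 140 0;0 0 140 0",
)

```text
time: 9.87
tcp_pos: [0.5272, -0.0151, 0.2534]
tool_rot: [-1.571, -0.002, -1.458]
force: [-0.1, 0.1, 0.2]
finger_gap: 0.0552
```

```bash
python3 - <<'E'
from h import *
o=env.get_obs(); print(o['time'],o['tcp_pos'],o['tool_rot'],o['force'],o['finger_gap'])
c=cam('wrist')
lidfit(c,(.526,-.015),.106); lidfit(cam('side'),(.526,-.015),.106)
a=c['frame'];b=cv2.resize(capture('side')['frame'][130:300,150:380],(512,384))
cv2.imwrite('pics/w5.png',cv2.resize(np.hstack([a,b]),(800,300)))
c=cam('top')
for n,c in (('top',c),('side',cam('side'))):
  h=cv2.cvtColor(c['frame'],cv2.COLOR_BGR2HSV); m=cv2.inRange(h,(6,190,140),(16,255,255)); k,l,s,ce=cv2.connectedComponentsWithStats(m)
  for i in range(1,k):
    if s[i,4]>20: print(n,'orange',s[i],ce[i],onz(c,ce[i],.07).round(4))
E
```

```text
9.8667 [ 0.5271835  -0.01513437  0.25344354] [-1.57062579 -0.00200574 -1.45829864] [-0.14097783  0.06900166  0.19874956] 0.05523810029842988
lid [ 0.526  -0.0156  0.0591] ear yaw 0.11
  hole 116 [ 0.603  -0.0071] r 0.0775 yaw 0.11
  hole 983 [ 0.5202 -0.0164] r 0.0058 yaw -3.008
lid [ 0.5273 -0.0121  0.0612] ear yaw 0.106
  hole 43 [ 0.6036 -0.0025] r 0.0769 yaw 0.125
side orange [217 277   7  10  35] [219.94285714 281.54285714] [0.4853 0.2928 0.07  ]
```

View pics/w5.png

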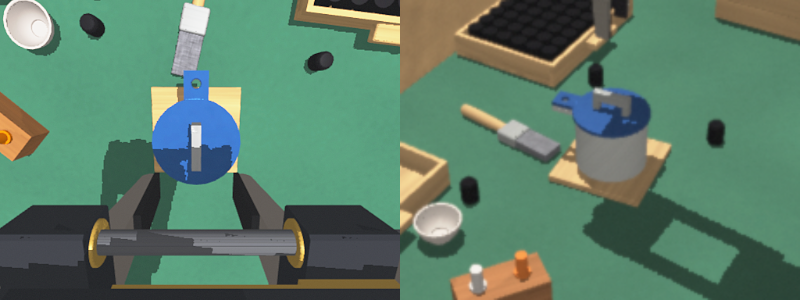

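Request:
move_arm(
  motion="-2 15 0 0.05;-6 45 0 0.14;-10 80 0 0.24;-15 120 0 0.35;-20 160 -5 0.46;-26 200 -15 0.57;-31 235 -25 0.68;-35 265 -30 0.78;-37 285 -33 0.84;-38 294 -33 0.842;-38 294 -33 0.842;-38 294 -33 0.842",
)

```text
time: 11.12
tcp_pos: [0.4885, 0.2784, 0.2188]
tool_rot: [-1.575, -0.001, -0.618]
force: [-0.8, 0.0, -1.0]
finger_gap: 0.0555
```

```bash
cat >> h.py <<'E'
def pinfit(c,z,tol=.3):
    "orange blob; centre of the round end face at height z via onz of contour"
    h=cv2.cvtColor(c['frame'],cv2.COLOR_BGR2HSV); m=cv2.inRange(h,(5,170,120),(17,255,255)); k,l,s,ce=cv2.connectedComponentsWithStats(m)
    for i in range(1,k):
        if s[i,4]>25: print('orange',s[i],ce[i].round(1),onz(c,ce[i],z).round(4))
E
python3 - <<'E'
from h import *
o=env.get_obs(); print(o['time'],o['tcp_pos'],o['tool_rot'],o['force'],o['finger_gap'])
c=cam('wrist'); pinfit(c,.07)
for q in ('pin','gauge','holder'):
  for r in nets.silhouettes('wrist',q)[:2]: print(q,r['confidence'],r['extent'])
L=rect(c,o['tcp_pos'][:2],.083,.06,.0003)
cv2.imwrite('pics/w6.png',np.hstack([cv2.resize(L,(384,384)),c['frame'][:,60:450]]))
E
```

```text
11.1167 [0.4884879  0.27837608 0.21877496] [-1.57467913e+00 -1.49678323e-03 -6.17655738e-01] [-0.75743752  0.0241173  -0.98240283] 0.05548770181104558
orange [240 163  20  24 376] [249.3 174.2] [0.4916 0.2851 0.07  ]
pin 0.75 [239.1, 166.9, 19.5, 18.9]
gauge 0.89 [239.5, 109.5, 24.4, 18.1]
gauge 0.23 [360.1, 78.2, 62.3, 66.6]
holder 0.85 [223.6, 86.3, 54.6, 116.4]
```

View pics/w6.png

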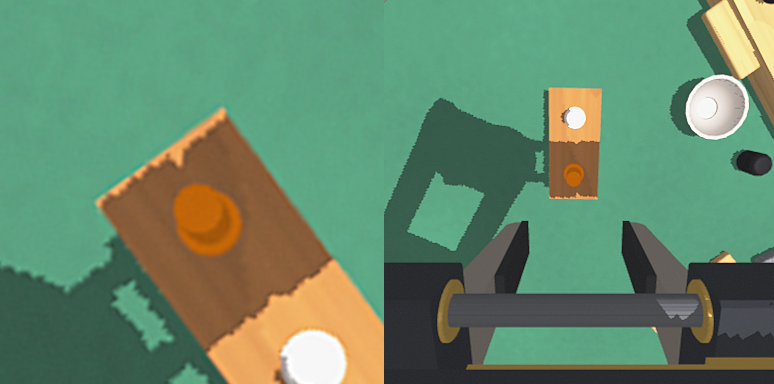

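```bash
cat >> h.py <<'E'
from scipy.optimize import minimize
def pinmodel(c,x0,ztip,tilt=None,lo=(5,170,120)):
    h=cv2.cvtColor(cv2.resize(c['frame'],None,fx=4,fy=4,interpolation=cv2.INTER_CUBIC),cv2.COLOR_BGR2HSV); m=cv2.inRange(h,lo,(17,255,255))>0
    a=np.linspace(0,2*np.pi,60); cs=np.c_[np.cos(a),np.sin(a)]
    def sil(p):
        im=np.zeros(m.shape,np.uint8)
        for z0,z1,r in((.045,.05,.011),(.05,.078,.008)):
            P=np.vstack([np.c_[p[0]+r*cs[:,0],p[1]+r*cs[:,1],np.full(60,ztip+z)] for z in(z0,z1)])
            uv=(proj(c,P)+.5)*4-.5; cv2.fillPoly(im,[cv2.convexHull((uv*16).round().astype(np.int32))],1,shift=4)
        return im>0
    f=lambda p:-(sil(p)&m).sum()/(sil(p)|m).sum()
    r=minimize(f,x0,method='Nelder-Mead',options=dict(initial_simplex=np.array([x0,[x0[0]+.004,x0[1]],[x0[0],x0[1]+.004]]),xatol=1e-5))
    print('pin',r.x.round(4),'iou',-r.fun); return r.x
E
python3 - <<'E'
from h import *
c=cam('wrist'); pinmodel(c,[.491,.2837],.005)
pinmodel(cam('side'),[.491,.2837],.005)
E
```

```text
pin [0.4904 0.2834] iou 0.7669094693028096
pin [0.4921 0.2849] iou 0.861665854846566
```

Request:
move_arm(
  motion="1 3 -15 0;2.1 5.2 -40 0;2.1 5.2 -70 0;2.1 5.2 -90 0;2.1 5.2 -105 0;2.1 5.2 -110 0;2.1 5.2 -110 0;2.1 5.2 -110 0",
)

```text
time: 12.08
tcp_pos: [0.4915, 0.2831, 0.1101]
tool_rot: [-1.573, -0.002, -0.619]
force: [0.2, -0.4, 0.2]
finger_gap: 0.0547
```

```bash
python3 - <<'E'
from h import *
o=env.get_obs(); print(o['time'],o['tcp_pos'],o['tool_rot'],o['force'],o['finger_gap'])
c=cam('wrist'); pinmodel(c,[.491,.2837],.005); pinmodel(c,[.491,.2837],.005,lo=(4,150,60))
cv2.imwrite('pics/w7.png',c['frame'])
E
```

```text
12.0833 [0.49153327 0.28309566 0.11008714] [-1.57277668 -0.00202934 -0.61867618] [ 0.1657933  -0.44832022  0.21998056] 0.05474621591837153
pin [0.4904 0.2835] iou 0.6291053227633069
pin [0.4904 0.2836] iou 0.16246845388314843
```

View pics/w7.png

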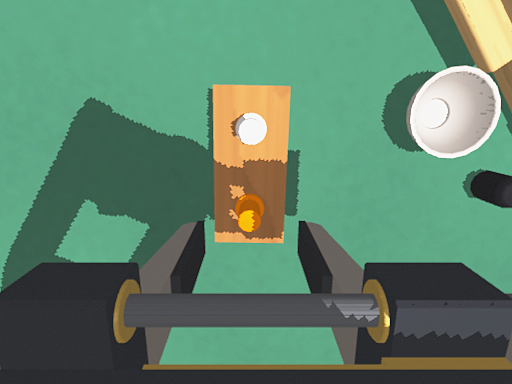

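Request:
move_arm(
  motion="-1.1 0.4 -15 0;-1.1 0.4 -30 0;-1.1 0.4 -42 0;-1.1 0.4 -49 0;-1.1 0.4 -51 0;-1.1 0.4 -51 0;-1.1 0.4 -51 0",
)

```text
time: 12.72
tcp_pos: [0.4911, 0.2839, 0.0601]
tool_rot: [-1.571, -0.003, -0.619]
force: [-0.6, 0.2, 0.3]
finger_gap: 0.0553
```

Request:
move_arm(
  motion="0 0 0 0;0 0 0 0;0 0 0 0;0 0 0 0;0 0 0 0;0 0 0 0",
  hand=1,
  squeeze=20,
)

```text
time: 13.22
tcp_pos: [0.4911, 0.284, 0.0602]
tool_rot: [-1.571, -0.003, -0.619]
force: [0.1, 0.3, -0.4]
finger_gap: 0.0171
```

Request:
move_arm(
  motion="0 0 4 0;0 0 10 0;0 0 20 0;0 0 35 0;0 0 55 0;0 0 80 0;0 0 105 0;0 0 120 0;0 0 125 0;0 0 125 0;0 0 125 0",
)

```text
time: 14.13
tcp_pos: [0.4909, 0.2838, 0.185]
tool_rot: [-1.571, -0.003, -0.619]
force: [0.6, 0.2, -0.9]
finger_gap: 0.0154
```

```bash
python3 - <<'E'
from h import *
o=env.get_obs(); print(o['time'],o['tcp_pos'],o['tool_rot'],o['force'],o['finger_gap'])
c=cam('wrist'); cv2.imwrite('pics/w8.png',c['frame'])
b=cv2.resize(capture('side')['frame'][200:320,150:310],(512,384),interpolation=cv2.INTER_CUBIC)
cv2.imwrite('pics/w8.png',cv2.resize(np.hstack([c['frame'],b]),(800,300)))
E
```

```text
14.1333 [0.49086265 0.28381669 0.18497726] [-1.57122887 -0.00275599 -0.61854244] [ 0.55536615  0.2068495  -0.86033266] 0.015426619318292964
```

View pics/w8.png

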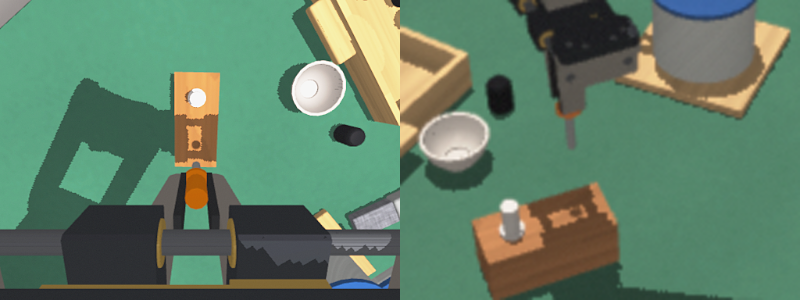

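Request:
move_arm(
  motion="5 -12 10 -0.05;15 -38 20 -0.13;28 -70 25 -0.22;42 -107 25 -0.32;56 -145 25 -0.43;70 -183 25 -0.54;84 -220 25 -0.65;97 -252 25 -0.75;107 -277 25 -0.82;113 -291 25 -0.84;113 -291 25 -0.84;113 -291 25 -0.84",
)

```text
time: 15.23
tcp_pos: [0.6028, -0.0074, 0.2079]
tool_rot: [-1.575, -0.001, -1.458]
force: [-0.5, -0.6, -0.0]
finger_gap: 0.0155
```

```bash
python3 - <<'E'
from h import *
o=env.get_obs(); t=o['tcp_pos']; print(o['time'],t,o['tool_rot'],o['force'],o['finger_gap'])
for n in('wrist','side'):
    c=cam(n); pinmodel(c,[t[0],t[1]],t[2]-.055); 
    lidfit(c,(.526,-.015),.106)
E
```

```text
15.2333 [ 0.60283257 -0.00742299  0.20791837] [-1.57486235e+00 -1.20363853e-03 -1.45797589e+00] [-0.49389142 -0.6154581  -0.01735084] 0.01552573746680249
pin [ 0.6025 -0.0082] iou 0.7961730132765246
lid [ 0.529  -0.0152  0.0581] ear yaw 0.111
  hole 112 [ 0.6044 -0.0069] r 0.0759 yaw 0.11
pin [ 0.6045 -0.0074] iou 0.10325752919483712
lid [ 0.5267 -0.0121  0.061 ] ear yaw 0.107
  hole 70 [ 0.6031 -0.0013] r 0.0771 yaw 0.141
```

Request:
move_arm(
  motion="1.5 0.6 -8 0;1.5 0.6 -20 0;1.5 0.6 -30 0;1.5 0.6 -36 0;1.5 0.6 -37 0;1.5 0.6 -37 0;1.5 0.6 -37 0",
)

```text
time: 15.92
tcp_pos: [0.6043, -0.0056, 0.1714]
tool_rot: [-1.574, -0.001, -1.456]
force: [0.4, 0.1, 0.0]
finger_gap: 0.0153
```

```bash
python3 - <<'E'
from h import *
o=env.get_obs(); t=o['tcp_pos']; print(o['time'],t,o['tool_rot'],o['force'],o['finger_gap'])
c=cam('wrist'); pinmodel(c,[t[0],t[1]],t[2]-.055); lidfit(c,(.526,-.015),.106)
print('proj tip',proj(c,[t-[.0007,0,.055],[.603,-.007,.106]]).round(1))
u,v=proj(c,[.6035,-.007,.106])[0].astype(int)
np.set_printoptions(linewidth=200)
h=cv2.cvtColor(c['frame'],cv2.COLOR_BGR2HSV)
def ch(p):
    H,S,V=p
    return 'O' if 5<=H<=20 and S>150 else 'B' if 95<H<128 and S>110 else 'G' if 60<H<95 and S>60 else '.' if V<50 else 's' if S<70 else '?'
for y in range(v-28,v+38,1): print(y,''.join(ch(h[y,x]) for x in range(u-32,u+33)))
print(u-32)
E
```

```text
15.9167 [ 0.60428515 -0.00555655  0.1714301 ] [-1.57420866e+00 -1.27466055e-03 -1.45630358e+00] [0.43605312 0.0839816  0.01538917] 0.015324293473048204
pin [ 0.604  -0.0063] iou 0.8052116766009476
lid [ 0.4929 -0.0185  0.0267] ear yaw nan
proj tip [[250.  209.1]
 [251.8 205.9]]
177 GGGGGGGGGGGGGGGGGGGGGGGGGGGGGGGGGGGGGGGGGGGGGGGGGGGGGGGGGGGGGGGGG
178 GGGGGGGGGGGGGGGGGGGGGGGGGGGGGGGGGGGGGGGGGGGGGGGGGGGGGGGGGGGGGGGGG
179 GGGGGGGGGGGGGGGGGGGGGGGGGGGGGGGGGGGGGGGGGGGGGGGGGGGGGGGGGGGGGGGGG
180 GGGGGGGGGGGGGGGGGGGGGGGGGGGGGGGGGGGGGGGGGGGGGGGGGGGGGGGGGGGGGGGGG
181 sss?sssssss???sssssssssssssssssssGGGGGGGGGGGGGGGGGGGGGGGGGGGGGGGG
182 ???????????????ssssss?sssssssssssss??????????????????????????????
183 ??????????????sssssssssssssssssssssssssssssssssssssss????????????
184 ?????????????ssssssssssssssssssssssssssssssssssssssss????????????
185 ?????????????sBBBBBBBBBBBBBBBBBBBBBBBBBBBBBBBBBBBBBBB????????????
186 ??????????????BBBBBBBBBBBBBBBBBBBBBBBBBBBBBBBBBBBBBBBs???????????
187 ??????????????BBBBBBBBBBBBBBBBBBBBBBBBBBBBBBBBBBBBBBBs???????????
188 ??????????????BBBBBBBBBBBBBBBBBBBBBBBBBBBBBBBBB
[... 3232 characters left out ...]
ssssss
235 sssssssssss.......BOOOOOOOOOOOOOOOOOOOOOOOOOOOB.......sssssssssss
236 ssssssssss.........OOOOOOOOOOOOOOOOOOOOOOOOOOOB........ssssssssss
237 ssssssssss.........OOOOOOOOOOOOOOOOOOOOOOOOOOOB........ssssssssss
238 ssssssssss.........OOOOOOOOOOOOOOOOOOOOOOOOOOO.........ssssssssss
239 ssssssssss........?OOOOOOOOOOOOOOOOOOOOOOOOOOO?........ssssssssss
240 ssssssssss........?OOOOOOOOOOOOOOOOOOOOOOOOOOO?........ssssssssss
241 sssssssss.........?OOOOOOOOOOOOOOOOOOOOOOOOOOO?........ssssssssss
242 sssssssss........BOOOOOOOOOOOOOOOOOOOOOOOOOOOO?.........sssssssss
219h.py:27: RuntimeWarning: Mean of empty slice.
  far=P[np.hypot(P[:,0]-p[0],P[:,1]-p[1])>.07].mean(0)-p[:2]
  ret = um.true_divide(
```

Request:
move_arm(
  motion="0 -1.1 0 0;0 -1.1 -3 0;0 -1.1 -6 0;0 -1.1 -9 0;0 -1.1 -12 0;0 -1.1 -14 0;0 -1.1 -14 0;0 -1.1 -14 0",
)

```text
time: 16.63
tcp_pos: [0.6043, -0.0067, 0.1575]
tool_rot: [-1.574, -0.001, -1.456]
force: [0.3, 0.8, -0.4]
finger_gap: 0.0154
```

Request:
move_arm(
  motion="0 0 -3 0;0 0 -6 0;0 0 -9 0;0 0 -12 0;0 0 -15 0;0 0 -15 0",
)

```text
time: 17.13
tcp_pos: [0.6039, -0.0067, 0.1417]
tool_rot: [-1.575, -0.001, -1.456]
force: [0.7, 0.5, 0.9]
finger_gap: 0.0156
```

Request:
move_arm(
  motion="0 0 -5 0;0 0 -10 0;0 0 -15 0;0 0 -19 0;0 0 -22 0;0 0 -24 0;0 0 -25 0;0 0 -25 0;0 0 -25 0",
)

```text
time: 17.88
tcp_pos: [0.604, -0.0067, 0.1168]
tool_rot: [-1.575, -0.001, -1.456]
force: [0.7, 1.4, -0.7]
finger_gap: 0.0151
```

Request:
move_arm(
  motion="0 0 -0.5 0;0 0 -1 0;0 0 -1.5 0;0 0 -1.5 0;0 0 -1.5 0",
)

```text
time: 18.3
tcp_pos: [0.6044, -0.0067, 0.116]
tool_rot: [-1.574, -0.001, -1.456]
force: [-1.4, -0.9, 5.3]
finger_gap: 0.0153
```

Request:
move_arm(
  motion="0 0 0 0;0 0 0 0;0 0 0 0;0 0 0 0;0 0 0 0;0 0 0 0",
  hand=-0.2,
)

```text
time: 18.8
tcp_pos: [0.6043, -0.0067, 0.1159]
tool_rot: [-1.574, -0.001, -1.456]
force: [0.2, -1.2, -0.2]
finger_gap: 0.0533
```

Request:
move_arm(
  motion="0 0 8 0;0 0 25 0;0 0 50 0;0 0 80 0;0 0 105 0;0 0 120 0;0 0 120 0;0 0 120 0;0 0 120 0",
)

```text
time: 19.55
tcp_pos: [0.6037, -0.0067, 0.235]
tool_rot: [-1.576, -0.001, -1.456]
force: [0.3, 0.4, -0.9]
finger_gap: 0.0551
```

```bash
python3 - <<'E'
from h import *
o=env.get_obs(); t=o['tcp_pos']; print(o['time'],t,o['force'],o['finger_gap'])
for n in('wrist','side','top'):
    c=cam(n); print(n)
    for zt in (.061,.066): pinmodel(c,[.603,-.007],zt)
    try: lidfit(c,(.526,-.015),.106)
    except Exception as e: print(e)
    for q in ['gauge','cap_a','dish','brush']:
        for r in nets.silhouettes(n,q)[:3]: print(q,round(r['confidence'],2),r['extent'])
E
```

```text
19.55 [ 0.60367575 -0.00667203  0.23499747] [ 0.3001709   0.4387102  -0.93439475] 0.05506185770030935
wrist
pin [ 0.6043 -0.0071] iou 0.5479327578373466
pin [ 0.6056 -0.007 ] iou 0.5313360502257958
lid [ 0.5327 -0.0148  0.0549] ear yaw 0.109
  hole 541 [ 0.6007 -0.0075] r 0.0684 yaw 0.107
cap_a 0.85 [393.9, 129.3, 31.6, 24.3]
cap_a 0.82 [101.9, 87.1, 31.7, 24.3]
dish 0.63 [5.2, 68.7, 63.1, 60.9]
brush 0.92 [219.7, 0.0, 55.0, 160.5]
side
pin [ 0.6056 -0.0057] iou 0.7274562584118439
pin [0.6008 0.0013] iou 0.7144745538664904
lid [ 0.5265 -0.0121  0.0609] ear yaw 0.22
gauge 0.45 [190.1, 276.5, 8.0, 21.4]
cap_a 0.73 [185.0, 231.4, 12.0, 14.5]
cap_a 0.66 [256.1, 165.1, 12.3, 17.3]
cap_a 0.44 [327.1, 199.2, 10.5, 14.9]
dish 0.97 [159.6, 246.2, 26.2, 21.9]
brush 0.82 [185.4, 192.6, 54.3, 27.2]
top
pin [ 0.5972 -0.007 ] iou 0.25813953488372093
pin [ 0.6028 -0.007 ] iou 0.2545871559633027
lid [ 0.5249 -0.0163  0.0558] ear yaw 0.234
gauge 0.43 [114.5, 194.8, 15.1, 9.5]
gauge 0.19 [258.2, 159.6, 8.9, 7.6]
cap_a 0.66 [334.8, 135.3, 8.2, 16.1]
cap_a 0.43 [189.1, 133.0, 11.7, 15.4]
dish 0.9 [148.2, 132.7, 23.8, 26.1]
brush 0.42 [247.1, 155.5, 10.9, 9.9]
```

```bash
python3 -c "
from h import *
print(job_done())"
```

```text
the job is handed in; nothing more can be done
None
```

The pot is closed and pinned, and the job was handed in at about 20 s of the 62 s allowed. No verdict is reported, so the result rests on my own checks.

**Lid:** I gripped it by its handle and lowered it until it touched the rim at home height, with its origin about 12 mm below the rim. After release the wrist camera put it within about 0.5 mm of the pot's centre. Its ear was at 0.110 rad against about 0.113 for the pot's.

**Pin:** It went through both ears without side load until the collar bore on the lid's ear at about 5 N. By reckoning the tip was then about 37 mm below the pot hole's mouth. After release the wrist camera put the pin at (0.604, -0.007), within 2 mm of the hole. The gripper was open and about 12 cm clear.

**Checks that disagreed or were weak:**
- **Side camera:** it is offset from the wrist camera by 1–4 mm. It agreed on the lid, and its last pin fit was within about 3 mm of the hole.
- **Last wrist and top views:** these could not confirm the lid. The pin, the gripper and shadows partly hid it, and the circle fits came out too small (55–56 mm radius instead of 60). The pin fits in those views were poor too, with overlap of about 0.55 for the wrist and 0.26 for the top.
- **Bystanders:** in the side view the gauge, dish, brush and the two caps with earlier detections were where they started, within a few pixels. The third cap had no earlier detection there, and the top-view boxes were too noisy to confirm it. I had used all 12 pictures, so I did not look at the final scene by eye.

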